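# Draw the test tray out of the radio shield box with the pull hook

### The job

The tested radio board has to come out of the shield box: take the pull hook that lies on the bench by its handle, put its hook through the ring of the eye bolt on the front of the tray, and draw the tray straight out, past its catch, until you feel it come up against the travel stop inside the box, keeping the board in its seat. To be sure that it is the stop and not a stiff slide, keep a steady pull of about 12 N on it there for a second (never more than 20 N at any time, for the eye is only screwed into thin sheet), then unhook, leave the tray drawn out and lay the hook back flat on the bench where it lay. Touch the tray with the hook only, and leave the box and the other things on the bench alone.

Things in the scene. Friction and masses are not known exactly. Their poses are not given: they have to be found in the camera images.
- shield_box: grey metal test enclosure, fixed on the bench, 180 deep (x), 150 wide (y), 135 mm high, bail handle on top. Origin: centre of its underside; its -x points out of the front towards the robot, z up. The tray slides along its x on a floor at z = 34 mm: tray origin at box x = +5.5 mm when home; the hidden stop ends its travel somewhere between 62 and 80 mm from home.
- mouth (a point): centre of the opening in the box's front face (box x = -92, z = 57 mm; axes of the box). The opening is 104 mm wide (y) and 54 mm high (z), open to the recessed tray panel. Four short connectors stand 11 mm out of the front 52 mm above this point.
- catch (a joint): lift in m of the spring roller inside the box, which rides on the tray's side walls: about 0 in the home notch, 0.003 along the slide, 0 again once the tray is 60 mm out, which keeps it out. It takes 8 to 16 N to pull the tray out of the home notch, then 2 to 7 N to slide it. The travel stop inside is set differently for each kind of board, cannot be seen, and is rigid.
- tray: loose aluminium tray in the box, captive there, 135 long (x), 98 wide, walls 24 mm high, front panel 99.5 x 42 mm, 0.28 to 0.46 kg, axes as the box's. Origin: middle of its underside; outer face of the panel at x = -67.5 mm. The board's seat lies just behind the panel.
- eye (a point): centre of the eye bolt's ring, 18 mm in front of the tray's panel (tray x = -85.5, y = 0, z = 22 mm); with the tray home it is 12 mm inside the box's front face. The ring stands upright in the x-z plane, its hole running along y: hole 16, outside 28, bar 6 mm. Free beside it in the mouth: 48 mm to either side of this point, 28 mm above, 22 mm below.
- hook: pull hook, 0.11 kg, lying flat. Black flat-sided handle 84 x 18 x 20 mm (x, y, z; round butt to x = -61). Origin: under the handle's middle; x along the tool to the hook, z up. A 5 mm steel rod runs on at z = 10 to x = 140 mm and bends square to +y; this cross bar, 5 mm thick, ends at y = 26, its tip bent back 3 mm. Grip the handle's middle across y.
- hook_mouth (a point): point on the hook's cross bar, halfway from rod to tip (tool x = 139.5, y = 11, z = 10 mm), where the ring should hang
- radio_board: green radio board, 32 x 52 x 14 mm (x, y, z), loose in a low black frame on the tray; origin under its middle, at tray x = -39.5, y = 0, z = 4 mm when seated
- multimeter: bystander: multimeter 136 x 68 x 42 mm, origin under its middle
- solder_reel: bystander: reel of solder standing on end, 57 x 59 x 69 mm, origin under its middle
- flush_cutters: bystander: cutters with two grips, 135 x 43 x 11 mm, lying flat, origin under the middle
There are look-alikes about, which are no part of the job. Of the things that look like the tray, the larger one is meant.

How it is judged:
By the outcome, as a careful person would: the job done as asked, in the order asked, and still so for the second after the job is handed in, with the robot touching nothing.
It also fails if it takes over 61 s, if anything falls off the work surface, if the arm or the gripper's body presses on something with over 40 N, if the wrist force passes 120 N, or if a joint passes its speed limit or range.

### The arm

A 6-joint arm with a two-finger parallel gripper is mounted at the origin on a cart in front of the work surface, level with it; the furniture and walls round the work are solid. World frame = base frame: x ahead of the robot, y to its left, z up, the work surface at z = 0. Lengths are in m, angles in rad, forces in N, time in s.
With the tool pointing down it reaches from about 0.35 to 0.85 m from the base axis. Payload 8.1 kg.
Tool frame: the origin (TCP) lies at the centre of the arm's flange, where the gripper is bolted on; the fingertips stand 186 mm ahead of it and the grasp point (between the pads) lies 167 mm ahead of it; z points along the fingers, y is the line along which they close (so a half turn about z gives the same grasp; the last joint's range is limited). The gripper opens to 93 mm and grips with 3 to 60 N. Pads are 15 mm wide; open, the fingers measure 128 mm over their backs; the gripper's body (75 mm by 188 mm) begins 65 mm behind the grasp point.
Start: joints at [-1.229, 0.13, 1.488, -0, 1.523, -0.085], TCP at [0.248, -0.546, 0.405] pointing down, gripper open.
Joint ranges: [-2.96, 2.96], [-0.89, 2.26], [0.02, 2.5], [-1.34, 4.48], [0, 2.73], [-2.66, 2.66]. Speed limits (rad/s): [2.39, 2.39, 2.79, 3.14, 3.14, 3.14].

### API

Orientations are given as a rotation vector (axis times angle).
In Python, from plant import robot gives the robot as it stands.
- The arm moves only by the tool apply_moves, never from a script. Its argument "series" is a list of rows, each a list of 2 entries, a list of its own where there are three numbers: the shift along the tool's x, y, z in mm, then the turn, a rotation vector about the tool's x, y, z in rad. A call has 1 to 12 rows; each row shifts and turns the commanded pose from where the row before left it, along the tool's axes as they then stand; what a row does not reach is not made up. A row lasts 1/12 s, in which the tool goes at most 41.7 mm and 7.16 degrees, less where a joint would pass 70% of its speed; a pose out of reach is approached as far as the arm can. A call is refused whole if a number of a shift passes 41.7 or a number of a turn 0.125, either way. A call with a gripper value outside its range is refused whole. "claw" is the opening, from 0 (shut) to 1 (fully open), set as the call begins (left out, the last holds). The fingers move at their own pace and stop on an object; "newtons" is the grip in N (left out, the last holds). Time passes only in rows, so rows that do not move let the fingers close. It gives the time, the measured TCP pose, the force, the opening and the grip force at its end, in the units of the state.
- robot.read_state(): the state, without advancing time (a new reading comes with each control period).
- robot.read_camera(name): name is "scene" or "top" or "wrist"; returns (picture, depth): 384x512x3 uint8, blue, green, red; 384x512 float32, m along the optical axis (not along the pixel's ray), 0 where there is no reading.
- robot.calibration(name): a dict with "fx", "fy", "cx", "cy" (pixels), "extrinsics" (4x4, takes a point from world to camera coordinates). Camera axes: x right, y down, z forward; pixel columns grow to the right and rows downward; lengths in m; the calibration is good to about 2 mm. A picture is of the moment at which its call begins: read the wrist's pose just before it. calibration takes no time and is no camera call; for the wrist camera it gives the pose at the moment of the call.
- robot.close_job(): hands the job in; it is judged then, once.
The state is a dict: "t": time; "q": joint angles; "dq": joint speeds; "joint_torque": joint torques, N m; "tool_pos": TCP position; "orientation": TCP orientation; "force": force on the tool from outside, world axes, zero at the start; "wrist_torque": the same for the moment, N m; "opening": finger opening in m; "gripper_force": force on a finger pad.
Only numpy, scipy, OpenCV 4.12 (cv2) and the standard library are available. Lean on these libraries where they do the work, as an engineer would, in place of code of your own. Each camera call takes 0.05 s, during which the arm holds its last target. There are 200 camera calls.

## Working session

There is one attempt and no reset: what is moved stays moved. The work goes in short steps, Python scripts to look and compute and a tool call to move; the robot and the scene stay as the last step left them, time stands still between calls to the robot, and variables do not carry over. Pictures are saved under pics/ and viewed, at most 10 in all, crops included, and the job is handed in when it is done.

Besides the shell and the picture viewer there is one more tool, called after ">>>" as name(argument=value, ...) on one line, values as JSON. apply_moves: Moves the arm, as the interface text tells. Its arguments: {"type":"object","properties":{"series":{"type":"array"},"claw":{"type":"number"},"newtons":{"type":"number"}},"required":["series"]}

```bash
ls; mkdir -p pics; cat > h.py <<'E'
import numpy as np, cv2
from plant import robot
from scipy.spatial.transform import Rotation as R
def snap(n,f):
    c=robot.calibration(n); p,d=robot.read_camera(n)
    cv2.imwrite(f'pics/{f}.png',p); np.savez(f'pics/{f}.npz',p=p,d=d,E=c['extrinsics'],k=[c['fx'],c['fy'],c['cx'],c['cy']])
def load(f): return np.load(f'pics/{f}.npz')
def pt(z,u,v,d=None):
    fx,fy,cx,cy=z['k']; d=np.median(z['d'][v-1:v+2,u-1:u+2]) if d is None else d
    return (np.linalg.inv(z['E'])@[(u-cx)/fx*d,(v-cy)/fy*d,d,1])[:3]
def cloud(z):
    fx,fy,cx,cy=z['k']; d=z['d']; v,u=np.indices(d.shape)
    P=np.stack([(u-cx)/fx*d,(v-cy)/fy*d,d,np.ones_like(d)],-1)@np.linalg.inv(z['E']).T
    return P[...,:3]
def proj(z,p):
    q=z['E']@np.r_[p,1]; fx,fy,cx,cy=z['k']; return q[0]/q[2]*fx+cx,q[1]/q[2]*fy+cy
E
python3 - <<'E'
from h import *
snap('top','top0'); snap('scene','sc0')
a=cv2.imread('pics/top0.png');b=cv2.imread('pics/sc0.png')
print(robot.read_state())
for n in('top','scene'):
  E=robot.calibration(n)['extrinsics'];print(np.linalg.inv(E)[:3].round(3))
E
```

```text
pics
{'t': 0.1, 'q': array([-1.22939470e+00,  1.31102365e-01,  1.48916688e+00,  2.62150247e-05,
        1.52298745e+00, -8.53739978e-02]), 'dq': array([-0.00192501, -0.00023984, -0.00240596,  0.00070706,  0.00250394,
        0.00194501]), 'joint_torque': array([ 2.04055446e-03, -5.61341035e+01, -4.93095124e+01,  7.71248178e-02,
        2.91421416e-02, -5.42419127e-05]), 'tool_pos': array([ 0.24833433, -0.54597546,  0.40378401]), 'orientation': array([-3.06872259e+00, -6.64949432e-01,  2.92751745e-04]), 'force': array([ 0.98448053, -0.07075783,  0.64793743]), 'wrist_torque': array([ 0.05394582,  0.03119782, -0.00918635]), 'gripper_force': 0.0, 'opening': 0.09294420674367009}
[[-0.022 -0.993  0.119  0.486]
 [-1.     0.022  0.002  0.112]
 [-0.005 -0.119 -0.993  1.087]]
[[-0.472 -0.368  0.801 -0.293]
 [-0.881  0.19  -0.432  0.627]
 [ 0.007 -0.91  -0.415  0.588]]
```

View pics/top0.png

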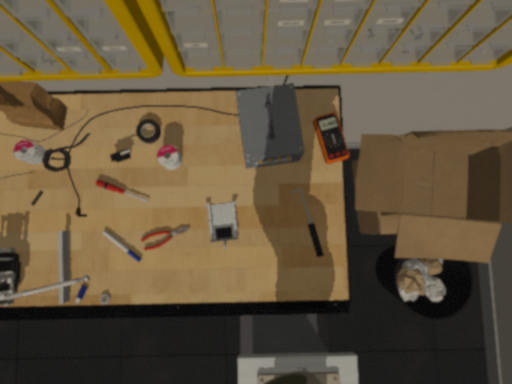

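View pics/sc0.png

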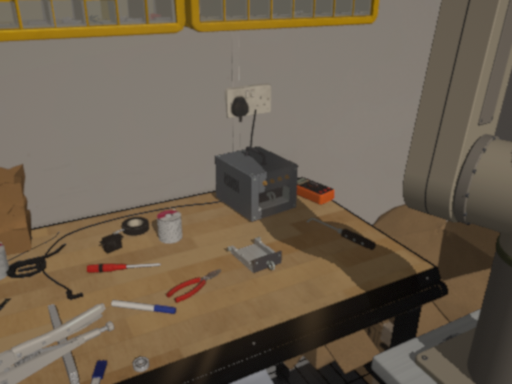

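```bash
python3 - <<'E'
from h import *
z=load('top0'); C=cloud(z)
for u,v in [(311,225),(315,238),(320,253),(304,195),(307,210),(241,166),(302,157),(296,86),(239,92),(270,140),(222,220)]: print(u,v,pt(z,u,v).round(3))
p=z['p'][70:270,200:360]; p=cv2.convertScaleAbs(p,alpha=1.5,beta=10)
a=cv2.resize(p[110:195,70:140],None,fx=7,fy=7,interpolation=cv2.INTER_CUBIC)[:595]
b=load('sc0')['p'][140:225,210:310]; b=cv2.resize(cv2.convertScaleAbs(b,alpha=1.6,beta=10),(310,264),interpolation=cv2.INTER_CUBIC)
o=np.zeros((595,800,3),np.uint8); o[:a.shape[0],:a.shape[1]]=a; o[:264,490:]=b
cv2.imwrite('pics/crop1.png',o)
E
```

```text
311 225 [ 0.496 -0.05   0.019]
315 238 [ 0.461 -0.059  0.019]
320 253 [ 0.421 -0.071  0.019]
304 195 [ 0.58  -0.037 -0.001]
307 210 [ 0.538 -0.042  0.009]
241 166 [ 0.666  0.138 -0.   ]
302 157 [ 0.688 -0.035  0.   ]
296 86 [ 0.897 -0.026 -0.001]
239 92 [0.833 0.136 0.135]
270 140 [0.708 0.061 0.134]
222 220 [0.516 0.193 0.004]
```

View pics/crop1.png

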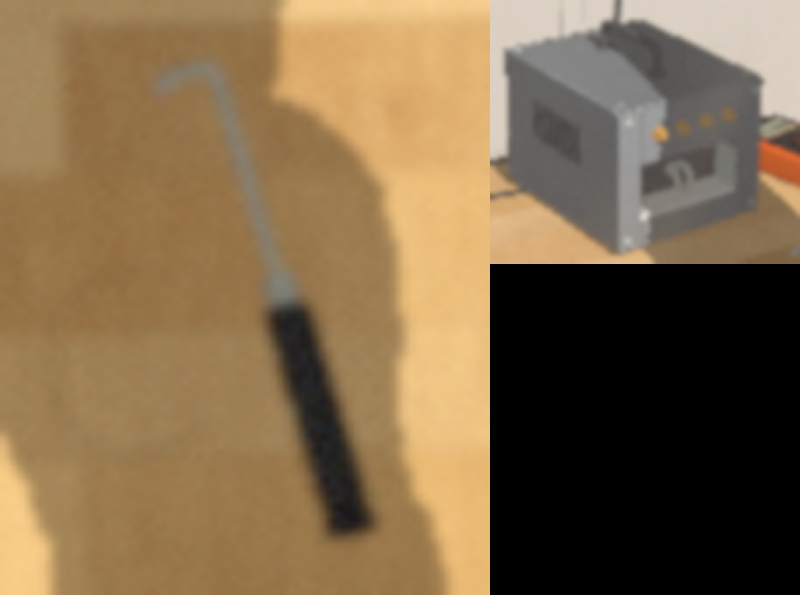

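```bash
python3 - <<'E'
from h import *
z=load('top0'); C=cloud(z); s=load('sc0'); S=cloud(s)
def rect(C,m):
    P=C[m]; r=cv2.minAreaRect((P[:,:2]*1000).astype(np.float32)); print(len(P),np.round(r[0],1),np.round(r[1],1),round(r[2],2),'z',np.percentile(P[:,2],[5,50,95]).round(4)); return r
def box(C,x0,x1,y0,y1,z0,z1): return (C[...,0]>x0)&(C[...,0]<x1)&(C[...,1]>y0)&(C[...,1]<y1)&(C[...,2]>z0)&(C[...,2]<z1)
rect(C,box(C,.6,.95,-.06,.16,.128,.14)); rect(S,box(S,.6,.95,-.06,.16,.128,.14))
rect(C,box(C,.39,.52,-.09,-.03,.013,.03)); rect(S,box(S,.39,.52,-.09,-.03,.013,.03))
# front face line from scene
m=box(S,.6,.75,-.06,.16,.008,.028); P=S[m]; k=P[:,1]; 
for y in np.arange(-.04,.16,.02):
    q=P[(abs(k-y)<.01)]; 
    if len(q): print(round(y,2),len(q),np.percentile(q[:,0],[10,50,90]).round(4))
# hook points by pixel, known heights via ray intersection
def ray(z,u,v,h):
    a=pt(z,0,0,1.) if 0 else (np.linalg.inv(z['E'])@[0,0,0,1])[:3]; fx,fy,cx,cy=z['k']
    d=np.linalg.inv(z['E'])[:3,:3]@[(u-cx)/fx,(v-cy)/fy,1]; return a+d*(h-a[2])/d[2]
for u,v,h in [(320,255.7,.02),(311,222,.02),(300.7,189.7,.0125),(292,192,.0125)]: print(u,v,ray(z,u,v,h).round(4))
st=robot.read_state(); print(R.from_rotvec(st['orientation']).as_matrix().round(4))
W=np.linalg.inv(robot.calibration('wrist')['extrinsics']); T=np.eye(4);T[:3,:3]=R.from_rotvec(st['orientation']).as_matrix();T[:3,3]=st['tool_pos']
print((np.linalg.inv(T)@W).round(3), robot.calibration('wrist')['fx'])
E
```

```text
4114 [766.1  62.6] [201.3 150.4] 6.48 z [0.1314 0.1343 0.1371]
1716 [791.7  37.1] [254.  216.5] 7.16 z [0.1297 0.1358 0.138 ]
237 [465.9 -58.3] [109.2  18.8] 13.56 z [0.0139 0.0182 0.0221]
227 [464.  -59.3] [109.5  22.2] 13.56 z [0.0137 0.0191 0.0219]
-0.02 26 [0.6704 0.6739 0.6761]
0.0 32 [0.6686 0.6712 0.6747]
0.02 37 [0.6671 0.6694 0.6716]
0.04 39 [0.6653 0.6667 0.6691]
0.06 40 [0.6618 0.6648 0.6674]
0.08 37 [0.6593 0.6622 0.6643]
0.1 38 [0.6586 0.6609 0.6632]
0.12 86 [0.6569 0.6669 0.6953]
0.14 57 [0.7048 0.7236 0.7442]
320 255.7 [ 0.4138 -0.0705  0.02  ]
311 222 [ 0.5045 -0.05    0.02  ]
300.7 189.7 [ 0.5941 -0.0263  0.0125]
292 192 [ 0.5882 -0.0021  0.0125]
[[ 9.103e-01  4.139e-01 -5.000e-04]
 [ 4.139e-01 -9.103e-01  1.600e-03]
 [ 2.000e-04 -1.700e-03 -1.000e+00]]
[[-0.    -0.97  -0.242  0.067]
 [ 1.    -0.    -0.001  0.001]
 [ 0.001 -0.242  0.97   0.02 ]
 [ 0.     0.     0.     1.   ]] 324.818611343823
```

>>> apply_moves(series=[[[31.6,-23.9,4],[0,0,0]],[[31.6,-23.9,4],[0,0,0]],[[31.6,-23.9,4],[0,0,0]],[[31.6,-23.9,4],[0,0,0]],[[31.6,-23.9,4],[0,0,0]],[[31.6,-23.9,4],[0,0,0]],[[31.6,-23.9,4],[0,0,0]],[[31.6,-23.9,4],[0,0,0]],[[31.6,-23.9,4],[0,0,0]],[[31.6,-23.9,4],[0,0,0]],[[31.6,-23.9,4],[0,0,0]],[[31.6,-23.9,4],[0,0,0]]], claw=1)

```text
t: 1.1
tool_pos: [0.4752, -0.1261, 0.3563]
orientation: [-3.07, -0.665, 0.0]
force: [0.3, -0.4, 0.3]
opening: 0.0928
gripper_force: 0.0
```

>>> apply_moves(series=[[[25,-19,2],[0,0,0]],[[25,-19,2],[0,0,0.06]],[[25,-18,2],[0,0,0.07]],[[0,0,0],[0,0,0.06]],[[0,0,0],[0,0,0]],[[0,0,0],[0,0,0]]])

```text
t: 1.6
tool_pos: [0.5214, -0.0469, 0.3502]
orientation: [-3.119, -0.375, 0.002]
force: [0.2, -0.2, 0.0]
opening: 0.0932
gripper_force: 0.0
```

```bash
python3 - <<'E'
from h import *
snap('wrist','w1'); st=robot.read_state(); print(st['t'],st['tool_pos'],R.from_rotvec(st['orientation']).as_matrix().round(4).tolist(),st['force'])
z=load('w1')
s=load('sc0'); print(proj(s,[.6774,.0525,.056]))
for p in [(.473,-.056,.02),(.607,-.024,.0125),(.6774,.0525,.056)]: print(proj(z,np.array(p)))
cv2.imwrite('pics/w1b.png',cv2.resize(z['p'],(800,600),interpolation=cv2.INTER_CUBIC))
E
```

```text
1.65 [ 0.52121525 -0.04740167  0.3503698 ] [[0.9716, 0.2366, -0.0009], [0.2366, -0.9716, -0.0001], [-0.0009, -0.0001, -1.0]] [-0.3166913  -0.20565641  0.13705202]
(np.float64(271.9268530514824), np.float64(196.27084513902724))
(np.float64(254.43133586210388), np.float64(234.24179342336294))
(np.float64(254.900378664033), np.float64(92.31910438413483))
(np.float64(176.15822784370198), np.float64(-34.597774850230536))
```

View pics/w1b.png

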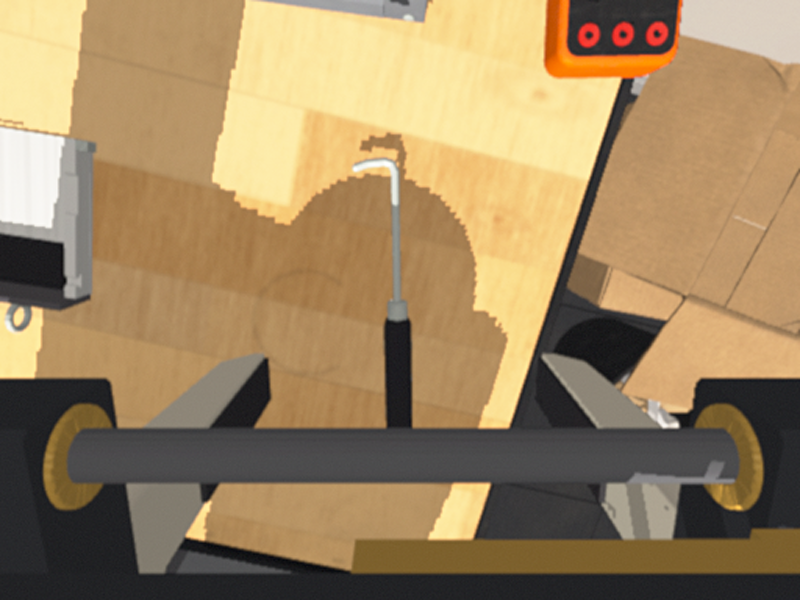

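```bash
cat >> h.py <<'E'
def ray(z,u,v,h):
    I=np.linalg.inv(z['E']); a=I[:3,3]; fx,fy,cx,cy=z['k']
    d=I[:3,:3]@[(u-cx)/fx,(v-cy)/fy,1]; return a+d*(h-a[2])/d[2]
E
python3 - <<'E'
from h import *
z=load('w1'); C=cloud(z); f=.64
a=np.array([.9716,.2366,0]); b=np.array([-.2366,.9716,0])
P={}
for n,u,v,h in [('corner',395,163,.0125),('tip',356,168,.0125),('hfrontL',386,320,.02),('hfrontR',410,320,.02),('ferr',398,301,.015),('rodmid',396,230,.0125),('hlow L',387,420,.02),('hlow R',411,420,.02)]:
    p=ray(z,u*f,v*f,h); d=C[int(v*f),int(u*f)]; print(n,p.round(4),'a,b',(p@a).round(4),(p@b).round(4),'depth',d.round(4))
t=load('top0')
for v in np.arange(246,262): 
    u=int(round(320+(v-255)*.28)); print(v,t['p'][v,u-3:u+4].sum(-1), cloud(t)[v,u,2].round(3))
E
```

```text
corner [ 0.5961 -0.0246  0.0125] a,b 0.5733 -0.1649 depth [ 0.5962 -0.0238  0.0124]
tip [ 0.5876 -0.0024  0.0125] a,b 0.5704 -0.1414 depth [ 0.5879 -0.0015  0.0123]
hfrontL [ 0.5014 -0.0416  0.02  ] a,b 0.4773 -0.1591 depth [ 0.4989 -0.0418  0.0082]
hfrontR [ 0.505  -0.0564  0.02  ] a,b 0.4773 -0.1743 depth [ 0.5004 -0.0574 -0.    ]
ferr [ 0.514  -0.0463  0.015 ] a,b 0.4885 -0.1666 depth [ 0.5138 -0.0456  0.0121]
rodmid [ 0.5572 -0.0346  0.0125] a,b 0.5332 -0.1654 depth [ 0.5574 -0.0341  0.0138]
hlow L [ 0.4342 -0.0581  0.02  ] a,b 0.4081 -0.1592 depth [ 0.4335 -0.0575  0.0172]
hlow R [ 0.438  -0.0737  0.02  ] a,b 0.4081 -0.1752 depth [ 0.4372 -0.0739  0.0166]
246 [112  71  46  51  43  54  99] 0.019
247 [ 83  61  49  49  55  83 143] 0.018
248 [ 97  44  56  48  43  68 124] 0.021
249 [106  63  56  53  44  52 107] 0.019
250 [ 75  47  53  48  54 102 159] 0.022
251 [ 86  62  53  39  50  81 150] 0.017
252 [105  55  32  37  42  66 117] 0.019
253 [129  68  51  32  32  51  95] 0.019
254 [ 63  48  44  39  54  86 144] 0.019
255 [ 89  68  60  68  89 114 159] 0.019
256 [132 124 124 142 151 175 194] 0.017
257 [178 181 180 194 205 214 212] 0.001
258 [204 201 200 206 212 214 215] -0.003
259 [208 208 206 214 211 216 216] -0.005
260 [210 208 211 208 212 213 210] -0.0
261 [210 210 211 216 211 215 211] 0.003
```

>>> apply_moves(series=[[[-12,-0.7,32],[0,0,0]],[[-12,-0.7,32],[0,0,0]],[[-12,-0.7,32],[0,0,0]],[[-12,-0.7,32],[0,0,0]],[[-11.2,-0.6,33],[0,0,0]],[[0,0,0],[0,0,0]],[[0,0,0],[0,0,0]]], claw=0.5)

```text
t: 2.23
tool_pos: [0.4625, -0.0588, 0.1895]
orientation: [3.12, 0.37, -0.0]
force: [-0.3, -0.2, -0.4]
opening: 0.0505
gripper_force: 0.0
```

>>> apply_moves(series=[[[0,0,0],[0,0,0]],[[0,0,0],[0,0,0]],[[0,0,0],[0,0,0]],[[0,0,0],[0,0,0]],[[0,0,0],[0,0,0]],[[0,0,0],[0,0,0]],[[0,0,0],[0,0,0]],[[0,0,0],[0,0,0]]], claw=0, newtons=50)

```text
t: 2.9
tool_pos: [0.4633, -0.0577, 0.1899]
orientation: [3.119, 0.371, 0.0]
force: [-0.6, -0.0, 2.3]
opening: 0.0178
gripper_force: 49.9
```

>>> apply_moves(series=[[[0,0,-10],[0,0,0]],[[0,0,-18],[0,0,0]],[[0,0,-18],[0,0,0]],[[0,0,0],[0,0,0.062]],[[0,0,0],[0,0,0.062]],[[14.7,-16.2,0],[0,0,0]],[[14.7,-16.2,0],[0,0,0]],[[14.7,-16.2,0],[0,0,0]],[[0,0,0],[0,0,0]],[[0,0,0],[0,0,0]],[[0,0,0],[0,0,0]]])

```text
t: 3.82
tool_pos: [0.5012, -0.0045, 0.2358]
orientation: [3.136, 0.178, -0.001]
force: [-0.6, 0.5, -0.4]
opening: 0.0178
gripper_force: 49.9
```

```bash
python3 - <<'E'
from h import *
snap('wrist','w2'); snap('scene','sc2'); st=robot.read_state(); print(st['t'],st['tool_pos'],st['orientation'],st['force'])
z=load('w2')['p']; s=load('sc2')
o=np.zeros((600,800,3),np.uint8)
o[:300,:400]=cv2.resize(z,(400,300)); o[300:,:400]=cv2.resize(z[60:210,150:350],(400,300),interpolation=cv2.INTER_CUBIC)
c=s['p'][150:260,225:305]; o[:550,400:]=cv2.resize(c,(400,550),interpolation=cv2.INTER_CUBIC); cv2.imwrite('pics/c2.png',o)
print(proj(s,[.6774,.0525,.056]))
E
```

```text
3.9167 [ 0.50107247 -0.00490391  0.23571976] [ 3.13654973e+00  1.76322317e-01 -8.80648513e-04] [-0.29301819 -0.89662727 -0.91921909]
(np.float64(271.9268530514824), np.float64(196.27084513902724))
```

View pics/c2.png

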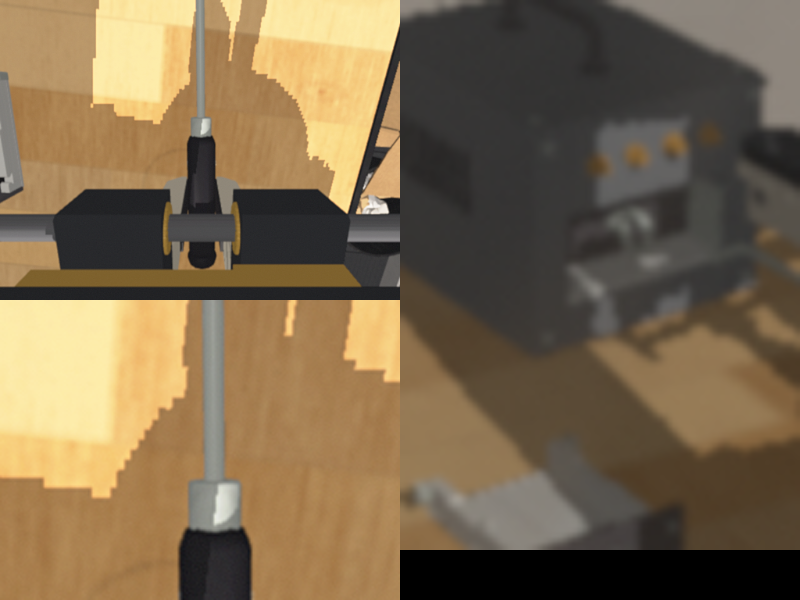

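```bash
python3 - <<'E'
from h import *
z=load('w2'); s=load('sc2'); C=cloud(z)
a=np.array([.9936,.1129,0]); b=np.array([-.1129,.9936,0])
for v in (5,30,60,90,120,140):
    row=C[v,235:275]; m=(row[:,2]>.045)&(row[:,2]<.075); p=row[m].mean(0) if m.any() else None
    if m.any(): print(v,m.sum(),'a,b',(p@a).round(4),(p@b).round(4),'z',np.median(row[m][:,2]).round(4))
st=dict(p=np.array([.5011,-.0047,.2358])); ta,tb=st['p']@a,st['p']@b; print(ta,tb)
f=lambda x,y,zz:(np.array(proj(s,(ta+x)*a+(tb+y)*b+np.array([0,0,zz])))-[225,150])*5+[400,0]
for n,x,y in (('corner',.139,0),('mouth',.139,.011),('tip',.139,.026),('tipback',.135,.026),('rod60',.06,0),('rod100',.1,0)): print(n,f(x,y,.056).round(1))
im=s['p'][195:225,250:285].astype(int).sum(-1)
S=cloud(s); m=(S[...,2]>.04)&(S[...,2]<.075)&((S@a)<.662)&((S@a)>.56)
vs,us=np.nonzero(m)
for p,u,v in zip(S[m],us,vs):
    if u<290: print(u,v,(p@a).round(4),(p@b).round(4),p[2].round(4))
E
```

```text
5 11 a,b 0.6121 -0.0608 z 0.0578
30 11 a,b 0.602 -0.0609 z 0.0584
60 11 a,b 0.5896 -0.0609 z 0.0584
90 11 a,b 0.5767 -0.0609 z 0.0579
120 10 a,b 0.5631 -0.0611 z 0.0579
140 10 a,b 0.5538 -0.0611 z 0.0584
0.49736233 -0.06124411
corner [739.4 243.4]
mouth [723.  248.5]
tip [700.3 255.4]
tipback [705.1 258.2]
rod60 [838.6 300. ]
rod100 [787.1 270.7]
288 200 0.6272 -0.0375 0.0622
289 200 0.6318 -0.0445 0.0585
287 201 0.6316 -0.0378 0.0575
288 201 0.6279 -0.0381 0.0589
289 201 0.6297 -0.043 0.0568
```

```bash
python3 - <<'E'
from h import *
s=load('sc0'); S=cloud(s)
a=np.array([.9936,.1129,0]); b=np.array([-.1129,.9936,0])
eye=.679*a-.0243*b+np.array([0,0,.056]); k=16; u0,v0=248,178
c=cv2.resize(s['p'][v0:v0+37,u0:u0+50],None,fx=k,fy=k,interpolation=cv2.INTER_CUBIC); c=cv2.convertScaleAbs(c,alpha=1.7,beta=10)
for r,col in ((.008,(0,255,0)),(.014,(0,0,255))):
    q=np.array([(np.array(proj(s,eye+r*np.cos(t)*a+np.array([0,0,r*np.sin(t)])))-[u0,v0]+.5)*k for t in np.linspace(0,6.28,60)])
    cv2.polylines(c,[q.astype(int)],True,col,1)
m0=.667*a-.0243*b+np.array([0,0,.057])
q=np.array([(np.array(proj(s,m0+y*b+np.array([0,0,h])))-[u0,v0]+.5)*k for y,h in ((.052,.027),(-.052,.027),(-.052,-.027),(.052,-.027))]); cv2.polylines(c,[q.astype(int)],True,(255,0,0),1)
cv2.imwrite('pics/c3.png',c)
E
```

```text
(no output)
```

View pics/c3.png

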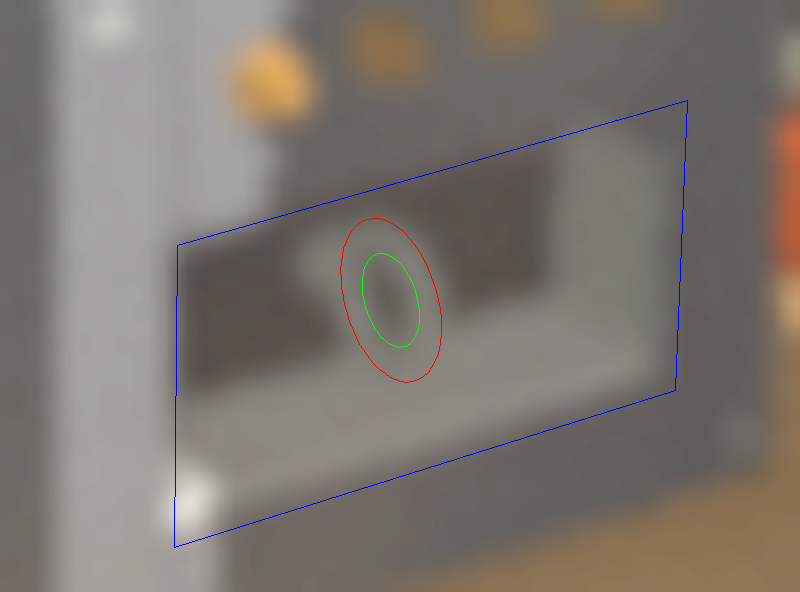

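>>> apply_moves(series=[[[12,0,0],[0,0,0]],[[12,0,0],[0,0,0]],[[12,0,0],[0,0,0]],[[10,0,0],[0,0,0]],[[0,0,0],[0,0,0]],[[0,0,0],[0,0,0]]])

```text
t: 4.42
tool_pos: [0.547, 0.0002, 0.2356]
orientation: [3.137, 0.176, -0.001]
force: [-0.4, 0.4, -0.9]
opening: 0.017
gripper_force: 49.9
```

>>> apply_moves(series=[[[0,-4,0],[0,0,0]],[[0,-4,0],[0,0,0]],[[0,-4,0],[0,0,0]],[[0,0,0],[0,0,0]]])

```text
t: 4.75
tool_pos: [0.5454, 0.0135, 0.2357]
orientation: [-3.136, -0.178, 0.0]
force: [0.0, -0.1, -1.4]
opening: 0.0176
gripper_force: 49.9
```

>>> apply_moves(series=[[[0,-4,0],[0,0,0]],[[0,-4,0],[0,0,0]],[[0,-3,0],[0,0,0]],[[0,-3,0],[0,0,0]],[[0,0,0],[0,0,0]],[[0,0,0],[0,0,0]]])

```text
t: 5.25
tool_pos: [0.5443, 0.0268, 0.2357]
orientation: [3.137, 0.178, -0.0]
force: [-0.2, 0.2, -0.8]
opening: 0.0175
gripper_force: 49.9
```

```bash
python3 - <<'E'
from h import *
snap('scene','sc4'); s=load('sc4'); st=robot.read_state(); print(st['t'],st['tool_pos'],st['force'])
c=cv2.resize(s['p'][178:215,248:298],None,fx=16,fy=16,interpolation=cv2.INTER_CUBIC); cv2.imwrite('pics/c4.png',cv2.convertScaleAbs(c,alpha=1.7,beta=10))
E
```

```text
5.3 [0.54431686 0.02669466 0.23573793] [ 0.24366041  0.6973996  -0.76707762]
```

View pics/c4.png

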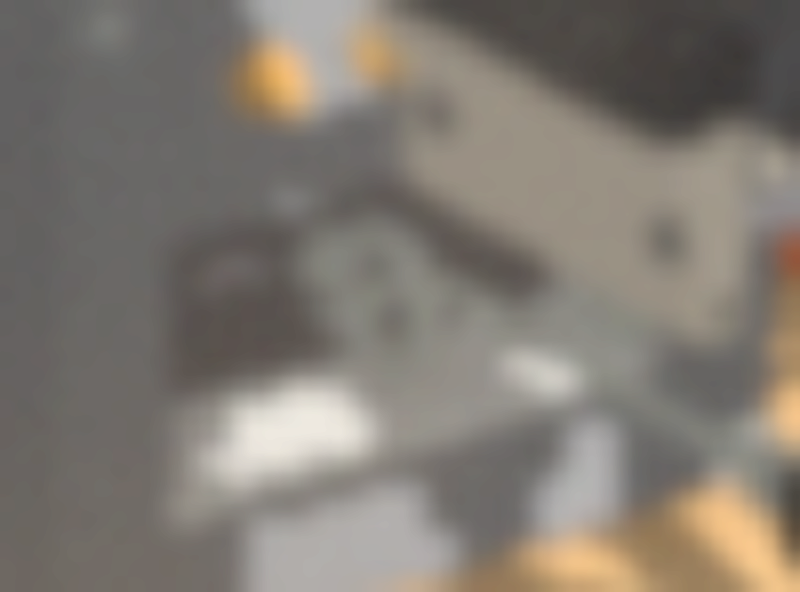

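>>> apply_moves(series=[[[-1,0,0],[0,0,0]],[[-1,0,0],[0,0,0]],[[-1,0,0],[0,0,0]],[[-1,0,0],[0,0,0]],[[0,0,0],[0,0,0]]])

```text
t: 5.72
tool_pos: [0.5401, 0.0261, 0.2357]
orientation: [3.137, 0.177, -0.0]
force: [-0.2, -0.1, -0.9]
opening: 0.0178
gripper_force: 49.9
```

>>> apply_moves(series=[[[-0.5,0,0],[0,0,0]],[[-0.5,0,0],[0,0,0]],[[0,0,0],[0,0,0]]])

```text
t: 5.97
tool_pos: [0.5393, 0.026, 0.2358]
orientation: [3.137, 0.177, -0.0]
force: [-0.4, 1.1, -2.1]
opening: 0.0178
gripper_force: 49.9
```

>>> apply_moves(series=[[[-0.5,0,0],[0,0,0]],[[-0.5,0,0],[0,0,0]],[[0,0,0],[0,0,0]]])

```text
t: 6.22
tool_pos: [0.5383, 0.0259, 0.2357]
orientation: [3.137, 0.177, -0.0]
force: [-0.6, -0.4, -1.0]
opening: 0.0176
gripper_force: 49.9
```

>>> apply_moves(series=[[[-0.5,0,0],[0,0,0]],[[-0.5,0,0],[0,0,0]],[[0,0,0],[0,0,0]]])

```text
t: 6.47
tool_pos: [0.5373, 0.0258, 0.2357]
orientation: [-3.137, -0.177, 0.0]
force: [-0.2, 0.1, -1.8]
opening: 0.0179
gripper_force: 49.9
```

>>> apply_moves(series=[[[-0.5,0,0],[0,0,0]],[[-0.5,0,0],[0,0,0]],[[0,0,0],[0,0,0]]])

```text
t: 6.72
tool_pos: [0.5367, 0.0258, 0.236]
orientation: [-3.137, -0.177, -0.002]
force: [3.8, 0.8, -2.1]
opening: 0.0176
gripper_force: 49.9
```

>>> apply_moves(series=[[[-0.5,0,0],[0,0,0]],[[-0.5,0,0],[0,0,0]],[[0,0,0],[0,0,0]]])

```text
t: 6.97
tool_pos: [0.536, 0.0257, 0.2363]
orientation: [-3.137, -0.177, -0.004]
force: [6.2, 1.6, -3.4]
opening: 0.0174
gripper_force: 49.9
```

>>> apply_moves(series=[[[-0.5,0,0],[0,0,0]],[[-0.3,0,0],[0,0,0]],[[0,0,0],[0,0,0]]])

```text
t: 7.22
tool_pos: [0.5355, 0.0256, 0.2365]
orientation: [-3.137, -0.177, -0.006]
force: [8.2, 0.9, -2.3]
opening: 0.0178
gripper_force: 49.9
```

>>> apply_moves(series=[[[-0.3,0,0],[0,0,0]],[[-0.3,0,0],[0,0,0]],[[-0.3,0,0],[0,0,0]],[[0,0,0],[0,0,0]]])

```text
t: 7.55
tool_pos: [0.5346, 0.0255, 0.2365]
orientation: [-3.137, -0.177, -0.005]
force: [7.3, 0.9, -3.5]
opening: 0.0173
gripper_force: 49.9
```

>>> apply_moves(series=[[[-0.3,0,0],[0,0,0]],[[-0.3,0,0],[0,0,0]],[[-0.3,0,0],[0,0,0]],[[0,0,0],[0,0,0]]])

```text
t: 7.88
tool_pos: [0.5336, 0.0254, 0.2364]
orientation: [-3.137, -0.177, -0.005]
force: [6.4, 1.5, -2.5]
opening: 0.0178
gripper_force: 49.9
```

>>> apply_moves(series=[[[-0.3,0,0],[0,0,0]],[[-0.3,0,0],[0,0,0]],[[0,0,0],[0,0,0]]])

```text
t: 8.13
tool_pos: [0.5329, 0.0253, 0.2364]
orientation: [3.137, 0.177, 0.004]
force: [7.0, 1.7, -3.5]
opening: 0.0177
gripper_force: 49.9
```

>>> apply_moves(series=[[[-0.7,0,0],[0,0,0]],[[-0.7,0,0],[0,0,0]],[[-0.7,0,0],[0,0,0]],[[-0.7,0,0],[0,0,0]],[[-0.7,0,0],[0,0,0]],[[-0.7,0,0],[0,0,0]]])

```text
t: 8.63
tool_pos: [0.5286, 0.0248, 0.2362]
orientation: [3.137, 0.177, 0.003]
force: [4.8, 0.8, -1.3]
opening: 0.0177
gripper_force: 49.9
```

>>> apply_moves(series=[[[-1,0,0],[0,0,0]],[[-1,0,0],[0,0,0]],[[-1,0,0],[0,0,0]],[[-1,0,0],[0,0,0]],[[-1,0,0],[0,0,0]],[[-1,0,0],[0,0,0]],[[-1,0,0],[0,0,0]],[[-1,0,0],[0,0,0]]])

```text
t: 9.3
tool_pos: [0.5206, 0.0239, 0.2362]
orientation: [3.137, 0.177, 0.003]
force: [5.0, 0.2, -1.5]
opening: 0.0175
gripper_force: 49.9
```

>>> apply_moves(series=[[[-1.2,0,0],[0,0,0]],[[-1.2,0,0],[0,0,0]],[[-1.2,0,0],[0,0,0]],[[-1.2,0,0],[0,0,0]],[[-1.2,0,0],[0,0,0]],[[-1.2,0,0],[0,0,0]],[[-1.2,0,0],[0,0,0]],[[-1.2,0,0],[0,0,0]],[[-1.2,0,0],[0,0,0]],[[-1.2,0,0],[0,0,0]]])

```text
t: 10.13
tool_pos: [0.5087, 0.0226, 0.2363]
orientation: [3.137, 0.177, 0.003]
force: [5.5, 1.1, -2.8]
opening: 0.0175
gripper_force: 49.9
```

>>> apply_moves(series=[[[-1.5,0,0],[0,0,0]],[[-1.5,0,0],[0,0,0]],[[-1.5,0,0],[0,0,0]],[[-1.5,0,0],[0,0,0]],[[-1.5,0,0],[0,0,0]],[[-1.5,0,0],[0,0,0]],[[-1.5,0,0],[0,0,0]],[[-1.5,0,0],[0,0,0]],[[-1.5,0,0],[0,0,0]],[[-1.5,0,0],[0,0,0]],[[-1.5,0,0],[0,0,0]],[[-1.5,0,0],[0,0,0]]])

```text
t: 11.13
tool_pos: [0.4907, 0.0205, 0.2362]
orientation: [3.137, 0.177, 0.003]
force: [6.2, -0.1, -1.9]
opening: 0.0176
gripper_force: 49.9
```

>>> apply_moves(series=[[[-1,0,0],[0,0,0]],[[-1,0,0],[0,0,0]],[[-1,0,0],[0,0,0]],[[-1,0,0],[0,0,0]],[[-1,0,0],[0,0,0]],[[-1,0,0],[0,0,0]],[[-1,0,0],[0,0,0]],[[-1,0,0],[0,0,0]]])

```text
t: 11.8
tool_pos: [0.4828, 0.0196, 0.2363]
orientation: [3.137, 0.177, 0.003]
force: [5.1, 0.7, -2.1]
opening: 0.0176
gripper_force: 49.9
```

>>> apply_moves(series=[[[-0.5,0,0],[0,0,0]],[[-0.5,0,0],[0,0,0]],[[-0.5,0,0],[0,0,0]],[[-0.5,0,0],[0,0,0]],[[-0.5,0,0],[0,0,0]],[[-0.5,0,0],[0,0,0]],[[-0.5,0,0],[0,0,0]],[[-0.5,0,0],[0,0,0]]])

```text
t: 12.47
tool_pos: [0.4781, 0.0191, 0.2356]
orientation: [3.137, 0.177, -0.001]
force: [1.8, 0.9, -1.4]
opening: 0.0178
gripper_force: 50.0
```

>>> apply_moves(series=[[[-0.5,0,0],[0,0,0]],[[-0.5,0,0],[0,0,0]],[[-0.5,0,0],[0,0,0]],[[-0.5,0,0],[0,0,0]],[[-0.5,0,0],[0,0,0]]])

```text
t: 12.88
tool_pos: [0.476, 0.0188, 0.2359]
orientation: [3.137, 0.177, 0.001]
force: [5.0, -0.1, -1.7]
opening: 0.0176
gripper_force: 50.0
```

>>> apply_moves(series=[[[-0.5,0,0],[0,0,0]],[[-0.5,0,0],[0,0,0]],[[-0.5,0,0],[0,0,0]],[[-0.5,0,0],[0,0,0]]])

```text
t: 13.22
tool_pos: [0.474, 0.0186, 0.2359]
orientation: [-3.137, -0.177, -0.001]
force: [7.4, 1.4, -1.0]
opening: 0.0177
gripper_force: 50.0
```

>>> apply_moves(series=[[[-0.5,0,0],[0,0,0]],[[-0.5,0,0],[0,0,0]],[[-0.5,0,0],[0,0,0]]])

```text
t: 13.47
tool_pos: [0.4734, 0.0186, 0.2365]
orientation: [-3.137, -0.177, -0.006]
force: [12.2, 1.9, -2.6]
opening: 0.0174
gripper_force: 50.0
```

>>> apply_moves(series=[[[-0.5,0,0],[0,0,0]],[[-0.5,0,0],[0,0,0]]])

```text
t: 13.63
tool_pos: [0.4729, 0.0185, 0.2369]
orientation: [-3.136, -0.177, -0.009]
force: [15.4, 2.4, -4.6]
opening: 0.0175
gripper_force: 50.0
```

>>> apply_moves(series=[[[0.5,0,0],[0,0,0]],[[0.4,0,0],[0,0,0]],[[0,0,0],[0,0,0]]])

```text
t: 13.88
tool_pos: [0.4734, 0.0186, 0.2366]
orientation: [-3.137, -0.177, -0.006]
force: [10.7, 2.5, -2.8]
opening: 0.0177
gripper_force: 50.0
```

>>> apply_moves(series=[[[0,0,0],[0,0,0]],[[0,0,0],[0,0,0]],[[0,0,0],[0,0,0]],[[0,0,0],[0,0,0]]])

```text
t: 14.22
tool_pos: [0.4733, 0.0186, 0.2366]
orientation: [-3.137, -0.177, -0.006]
force: [10.8, 2.4, -2.8]
opening: 0.0176
gripper_force: 50.0
```

>>> apply_moves(series=[[[-0.3,0,0],[0,0,0]],[[0,0,0],[0,0,0]],[[0,0,0],[0,0,0]],[[0,0,0],[0,0,0]],[[0,0,0],[0,0,0]],[[0,0,0],[0,0,0]],[[0,0,0],[0,0,0]],[[0,0,0],[0,0,0]],[[0,0,0],[0,0,0]],[[0,0,0],[0,0,0]],[[0,0,0],[0,0,0]],[[0,0,0],[0,0,0]]])

```text
t: 15.22
tool_pos: [0.4732, 0.0185, 0.2367]
orientation: [-3.137, -0.177, -0.007]
force: [12.0, 2.5, -4.0]
opening: 0.0178
gripper_force: 50.0
```

>>> apply_moves(series=[[[0,0,0],[0,0,0]],[[0,0,0],[0,0,0]],[[0,0,0],[0,0,0]],[[0,0,0],[0,0,0]],[[0,0,0],[0,0,0]],[[0,0,0],[0,0,0]]])

```text
t: 15.72
tool_pos: [0.4732, 0.0185, 0.2367]
orientation: [-3.137, -0.177, -0.007]
force: [11.2, 2.7, -4.0]
opening: 0.0174
gripper_force: 50.0
```

>>> apply_moves(series=[[[1.5,0,0],[0,0,0]],[[1.5,0,0],[0,0,0]],[[1.5,0,0],[0,0,0]],[[1.5,0,0],[0,0,0]],[[1.5,0,0],[0,0,0]],[[1.5,0,0],[0,0,0]],[[0,0,0],[0,0,0]],[[0,0,0],[0,0,0]]])

```text
t: 16.38
tool_pos: [0.4809, 0.0194, 0.2356]
orientation: [-3.137, -0.177, 0.001]
force: [0.3, 0.3, -1.7]
opening: 0.0176
gripper_force: 49.9
```

>>> apply_moves(series=[[[0,3,0],[0,0,0]],[[0,4,0],[0,0,0]],[[0,4,0],[0,0,0]],[[0,0,0],[0,0,0]]])

```text
t: 16.72
tool_pos: [0.4822, 0.0077, 0.2358]
orientation: [3.136, 0.176, 0.0]
force: [-0.3, 0.4, -2.1]
opening: 0.0175
gripper_force: 49.9
```

>>> apply_moves(series=[[[0,8,0],[0,0,0]],[[0,9,0],[0,0,0]],[[0,9,0],[0,0,0]],[[-13,18.5,0],[0,0,0]],[[-13,18.5,0],[0,0,0]],[[0,0,0],[0,0,-0.062]],[[0,0,0],[0,0,-0.062]],[[0,0,0],[0,0,0]],[[0,0,0],[0,0,0]]])

```text
t: 17.47
tool_pos: [0.4634, -0.0577, 0.2358]
orientation: [3.12, 0.367, 0.0]
force: [0.6, 0.1, -1.4]
opening: 0.0175
gripper_force: 49.9
```

>>> apply_moves(series=[[[0,0,15],[0,0,0]],[[0,0,15],[0,0,0]],[[0,0,10],[0,0,0]],[[0,0,3],[0,0,0]],[[0,0,1.5],[0,0,0]],[[0,0,0.5],[0,0,0]],[[0,0,0],[0,0,0]],[[0,0,0],[0,0,0]]])

```text
t: 18.13
tool_pos: [0.4639, -0.0571, 0.1915]
orientation: [3.119, 0.371, 0.002]
force: [0.1, 0.1, -0.9]
opening: 0.0178
gripper_force: 49.9
```

```bash
python3 - <<'E'
from h import *
snap('wrist','w5'); st=robot.read_state(); print(st['t'],st['tool_pos'],st['force'],st['wrist_torque'])
z=load('w5'); C=cloud(z); a=np.array([.9716,.2366,0]); b=np.array([-.2366,.9716,0])
for v in (2,30,60,90,120,140):
    row=C[v,225:285]; m=(row[:,2]>.006)&(row[:,2]<.03)
    if m.any(): p=row[m]; print(v,m.sum(),(p@a).mean().round(4),(p@b).mean().round(4),np.median(p[:,2]).round(4))
E
```

```text
18.1833 [ 0.46385007 -0.05709152  0.19149806] [-0.76555458 -0.98422717 -1.05998523] [0.00872037 0.0526802  0.00434614]
2 12 0.5532 -0.1654 0.0133
30 11 0.542 -0.1656 0.0138
60 10 0.5296 -0.1653 0.0138
90 11 0.5166 -0.1655 0.0141
120 10 0.5031 -0.1657 0.0138
140 10 0.4937 -0.1657 0.0137
```

>>> apply_moves(series=[[[0,0,0.5],[0,0,0]],[[0,0,0.5],[0,0,0]],[[0,0,0.3],[0,0,0]],[[0,0,0],[0,0,0]],[[0,0,0],[0,0,0]]])

```text
t: 18.6
tool_pos: [0.4636, -0.057, 0.1899]
orientation: [3.119, 0.371, 0.001]
force: [-1.3, 0.2, 6.0]
opening: 0.0176
gripper_force: 49.9
```

>>> apply_moves(series=[[[0,0,0],[0,0,0]],[[0,0,0],[0,0,0]],[[0,0,0],[0,0,0]],[[0,0,0],[0,0,0]],[[0,0,0],[0,0,0]],[[0,0,0],[0,0,0]]], claw=0.5)

```text
t: 19.1
tool_pos: [0.4633, -0.057, 0.1893]
orientation: [-3.12, -0.371, 0.0]
force: [0.4, -0.5, -0.2]
opening: 0.0461
gripper_force: 0.0
```

>>> apply_moves(series=[[[0,0,-10],[0,0,0]],[[0,0,-30],[0,0,0]],[[-10,0,-35],[0,0,0]],[[-10,0,-35],[0,0,0]],[[-10,0,-35],[0,0,0]],[[-10,0,-35],[0,0,0]],[[0,0,0],[0,0,0]],[[0,0,0],[0,0,0]],[[0,0,0],[0,0,0]]])

```text
t: 19.85
tool_pos: [0.4244, -0.0664, 0.3698]
orientation: [3.119, 0.371, 0.001]
force: [0.6, 0.8, -0.2]
opening: 0.0463
gripper_force: 0.0
```

```bash
python3 - <<'E'
from h import *
snap('scene','sc6'); snap('top','t6'); snap('wrist','w6'); print(robot.read_state()['t'],robot.read_state()['tool_pos'])
s=load('sc6')['p']; t=load('t6')['p']; w=load('w6')['p']
o=np.zeros((600,800,3),np.uint8)
r=lambda i,w_,h_:cv2.resize(cv2.convertScaleAbs(i,alpha=1.4,beta=10),(w_,h_),interpolation=cv2.INTER_CUBIC)
o[:300,:400]=r(s[140:260,215:375],400,300); o[300:,:400]=r(t[80:270,200:360],400,300); o[:300,400:]=r(w,400,300); o[300:,400:]=r(s[170:245,240:340],400,300)
cv2.imwrite('pics/c6.png',o)
E
```

```text
20.0 [ 0.42417409 -0.06620589  0.36789661]
```

View pics/c6.png

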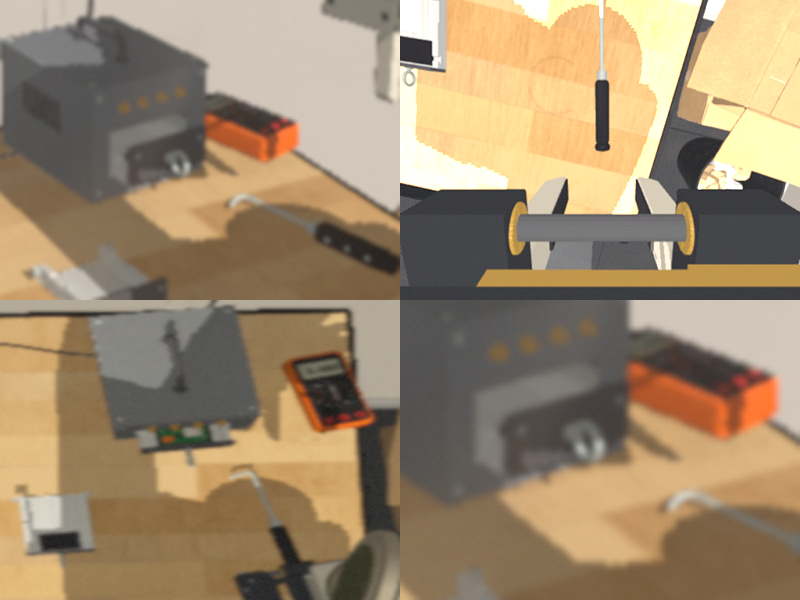

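```bash
python3 -c "
from plant import robot
print(robot.close_job())"
```

```text
the job is handed in; nothing more can be done
None
```

I drew the tray about 63 mm out to the rigid stop, held it there at about 12 N for 1.8 s (highest reading about 16 N), then unhooked it with the board still in the tray and laid the hook back where it was; the job was handed in at about 20 s.

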